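# Refit the scale platter at the salon colour bar and weigh a canister

### The job

The platter of the colour scale has been lifted off for cleaning. Lower it back onto the scale's round and diamond pins, wiggling it until both engage and it sits fully home on its pads, let go of it, then press the zero key all the way down with the empty platter in place. Last, lay the long canister gently along either pair of rails on the platter, about centred and without dropping it or letting it roll, and leave the short canister, bowl, bottle and brush where they are; nothing may be forced, as the load cell is delicate.

Things in the scene. Friction and masses are not known exactly. Their poses are not given: they have to be found in the camera images.
- scale: White bench scale, fixed. Origin on the counter (z 0) under the platter's place; front (-x) has display and key; y runs along the line of the pins. Housing 150 mm (x) by 190 (y), top at 38 mm; front panel x -144 to -69 mm, top at 28. Four rubber pads (x +-56, y +-45 mm), tops 49 mm above the counter, bear the platter; two steel pins stand on the carrier (46 mm high) between them.
- pin_round (a point): On the axis of the round pin, level with the pad tops (49 mm above the counter), at x 0, y +68 mm of the scale. Pin 14 mm in diameter, rising 14 mm above this point; its last 4 mm taper to 8 mm diameter.
- pin_diamond (a point): On the axis of the diamond pin, level with the pad tops (49 mm), at x 0, y -68 mm of the scale. Diamond section 10 mm across in the scale's x, 8.4 mm in y, rising 11 mm above this point (3 mm less than the round pin); its last 3 mm taper to about half the width.
- platter: Loose aluminium plate 150 mm (x) by 180 (y) by 10 thick, 0.45 kg, right way up on the counter; origin: centre of underside. Grip fin to lift it by: on top at the centre, 12 mm thick (x), 80 long (y), top 36 mm above the underside. Two pairs of rails along y at x -50 and +50 mm: each rail 6 wide, 8 high, 20 apart inside a pair. Its y starts within 0.65 rad of the scale's y; fits one way round only.
- hole_round (a point): Centre of the larger hole (16 mm diameter, for the round pin) at the underside of the platter, at x = 0, y = +68 mm of the platter.
- hole_diamond (a point): Centre of the smaller hole (12 mm diameter, for the diamond pin) at the underside of the platter, at x = 0, y = -68 mm of the platter. The larger pin does not enter it.
- zero_key (a joint): Travel of the round zero key of the scale: 0 = up, 0.006 m = fully down. It springs back; it takes about 5 N to push fully down; it counts as pressed beyond 0.0045 m.
- zero_key_top (a point): Centre of the top of the zero key, a grey round key 28 mm in diameter on the scale's front panel (at x = -108, y = -50 mm of the scale), about 46 mm above the counter when up; it is pressed straight down.
- tray: White ribbed stock tray fixed on the counter, 176 mm (x) by 190 mm (y), rim 14 mm high; origin at the centre of its underside. Two pairs of rails along its y at x = -42 and +42 mm hold one canister each.
- canister_long: Long round aluminium canister, 0.22 kg, lying in either lane of the tray: 150 mm long, body 34 mm in diameter, black cap 23. Origin at mid-length on its axis, which is its y, cap at +y; full diameter from y -75 to +41 mm. On rails its axis lies 13.7 mm above their tops: 25.7 mm above the counter in the tray, 31.7 mm above the platter's underside.
- canister_short: A shorter canister of the same diameter, 105 mm long, in the other pair of rails of the tray; not wanted. Origin at mid-length on its axis, its axis is its own y.
- bowl: Black mixing bowl, 120 mm across, 55 mm high, on the counter behind the work; leave alone. Origin at the centre of its underside.
- developer: White bottle, 72 mm across, 170 mm high, standing on the counter; leave alone. Origin at the centre of its underside.
- tint_brush: Tint brush 200 mm long lying on the counter beyond the scale; leave alone.
Things that resemble listed ones, but are neither listed nor needed, are in the scene too. Of the things shaped like the platter, the aluminium one is meant.

How it is judged:
By the outcome, as a careful person would: the job done as asked, in the order asked, and still so for the second after the job is handed in, with the robot touching nothing.
It also fails if it takes over 64 s, if anything falls off the work surface, if the arm or the gripper's body presses on something with over 40 N, if the wrist force passes 120 N, or if a joint passes its speed limit or range.

### The arm

A 6-joint arm with a two-finger parallel gripper is mounted at the origin on the work surface. World frame = base frame: x ahead of the robot, y to its left, z up, the work surface at z = 0. Lengths are in m, angles in rad, forces in N, time in s.
With the tool pointing down it reaches from about 0.375 to 0.9 m from the base axis. Payload 3.1 kg.
Tool frame: the origin (TCP) lies on the front face of the gripper's body, between the roots of the fingers; the fingertips stand 73 mm ahead of it and the grasp point (between the pads) lies 54 mm ahead of it (manip.tips_ahead is the distance from the TCP to the fingertips, in m); z points along the fingers, y is the line along which they close (so a half turn about z gives the same grasp; the last joint's range is limited). The gripper opens to 85 mm and grips with 20 to 120 N. Pads are 22 mm wide; open, the fingers measure 114 mm over their backs; the gripper's body (76 mm by 85 mm) begins 54 mm behind the grasp point. The pads swing forward as they close: fully open they stand 13 mm farther back than shut.
Start: joints at [-1.482, 0.527, 1.433, -0, 1.181, -0.178], TCP at [0.165, -0.603, 0.304] pointing down, gripper open.
Joint ranges: [-3.08, 3.08], [-0.75, 2.2], [0.22, 2.44], [-1.43, 4.57], [0, 2.65], [-2.85, 2.85]. Speed limits (rad/s): [2.79, 2.79, 3.14, 3.14, 3.14, 3.14].

### API

Orientations are given as a unit quaternion [x, y, z, w].
In Python, from station import sense, eyes, workorder, manip gives the robot as it stands.
- The arm moves only by the shell command python3 -m inch 'ROWS' [OPENING] [FORCE]. ROWS is JSON, a list of rows, each an object of numbers: "dx", "dy", "dz": the shift along the tool's x, y, z in cm; "wx", "wy", "wz": the turn, a rotation vector about the tool's x, y, z in degrees. In form: [{"dx": .., "dy": .., "dz": .., "wx": .., "wy": .., "wz": ..}, ...]. A call has 1 to 10 rows; each row shifts and turns the commanded pose from where the row before left it, along the tool's axes as they then stand; what a row does not reach is not made up. A row lasts 1/8 s, in which the tool goes at most 62.5 mm and 10.7 degrees, less where a joint would pass 70% of its speed; a pose out of reach is approached as far as the arm can. A call with a gripper value outside its range is refused whole. OPENING is the opening, from 0 (shut) to 1 (fully open), set as the call begins (- or left out, the last holds). The fingers move at their own pace and stop on an object; FORCE is the grip in N (left out, the last holds). Time passes only in rows, so rows that do not move let the fingers close. It gives the time, the measured TCP pose, the force, the opening and the grip force at its end, in the units of the state.
- sense(): the state, without advancing time (a new reading comes with each control period).
- eyes.snapshot(name): name is "scene" or "top" or "wrist"; returns the picture (420x560x3 uint8, red, green, blue); there is no depth.
- eyes.camera_params(name): a dict with "fx", "fy", "cx", "cy" (pixels), "D" ([k1, k2, p1, p2, k3] as OpenCV has them; the pictures are not rectified), "rvec" (rotation vector, rad) and "tvec" (3), from world to camera coordinates, as OpenCV has them. Camera axes: x right, y down, z forward; pixel columns grow to the right and rows downward; lengths in m; the calibration is good to about 2 mm. A picture is of the moment at which its call begins: read the wrist's pose just before it. camera_params takes no time and is no camera call; for the wrist camera it gives the pose at the moment of the call.
- workorder.sign_off(): hands the job in; it is judged then, once.
The state is a dict: "t": time; "q": joint angles; "qd": joint speeds; "tau": joint torques, N m; "tcp_pos": TCP position; "tool_rot": TCP orientation; "force": force on the tool from outside, world axes, zero at the start; "ft_torque": the same for the moment, N m; "finger_gap": opening from 0.0 (shut) to 1.0 (fully open); "gripper_force": force on a finger pad.
Only numpy, scipy, OpenCV 4.12 (cv2) and the standard library are available. Lean on these libraries where they do the work, as an engineer would, in place of code of your own. Each camera call takes 0.05 s, during which the arm holds its last target. There are 200 camera calls.

## Working session

There is one attempt and no reset: what is moved stays moved. The work goes in short steps, Python scripts to look and compute and a shell command to move; the robot and the scene stay as the last step left them, time stands still between calls to the robot, and variables do not carry over. Pictures are saved under pics/ and viewed, at most 10 in all, crops included, and the job is handed in when it is done.

```bash
ls; mkdir -p pics
python3 - <<'E'
from station import sense, eyes, workorder, manip
import cv2, numpy as np
for n in ("scene","top"):
    im=eyes.snapshot(n); cv2.imwrite(f"pics/{n}0.png",im[:,:,::-1])
    p=eyes.camera_params(n); print(n,p)
    R=cv2.Rodrigues(np.array(p["rvec"],float))[0]; print(-R.T@np.array(p["tvec"]))
s=sense(); print(s)
E
```

```text
pics
scene {'fx': 493.71244113792744, 'fy': 493.71244113792744, 'cx': 282.4990982947796, 'cy': 202.20000646117876, 'D': array([-0.13460498,  0.        ,  0.        ,  0.        ,  0.        ]), 'rvec': array([ 1.29126685,  2.15401646, -0.97479573]), 'tvec': array([ 0.3634042 , -0.25496018,  1.83748817])}
[1.55662877 0.38801008 0.99989256]
top {'fx': 446.6900889267888, 'fy': 446.6900889267888, 'cx': 279.6787187403797, 'cy': 212.18216278807776, 'D': array([-0.06422474,  0.        ,  0.        ,  0.        ,  0.        ]), 'rvec': array([ 2.17234186, -2.22657244,  0.07630168]), 'tvec': array([-0.10220343,  0.59283416,  1.45456181])}
[ 0.50824942 -0.09588634  1.4866527 ]
{'t': 0.1, 'q': array([-1.48251301e+00,  5.28373585e-01,  1.43376823e+00,  5.45623159e-05,
        1.18142722e+00, -1.78500388e-01]), 'qd': array([ 0.00021291, -0.00181052, -0.0039129 ,  0.0013062 ,  0.00021534,
        0.0003579 ]), 'tau': array([-5.00323440e-04, -4.43305242e+01, -1.78586072e+01, -2.55766272e-04,
        3.88158645e-03, -6.26285711e-06]), 'tcp_pos': array([ 0.16476304, -0.60236886,  0.303033  ]), 'tool_rot': array([ 9.91117387e-01,  1.32986270e-01,  6.97639336e-05, -9.86047749e-04]), 'force': array([ 0.15032906, -0.39128933,  0.11803083]), 'ft_torque': array([-0.00213281, -0.06115243, -0.0023121 ]), 'gripper_force': 0.0, 'finger_gap': 1.001156674705677}
```

View pics/top0.png

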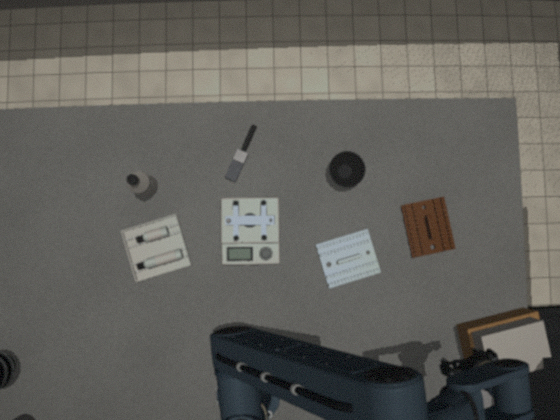

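View pics/scene0.png

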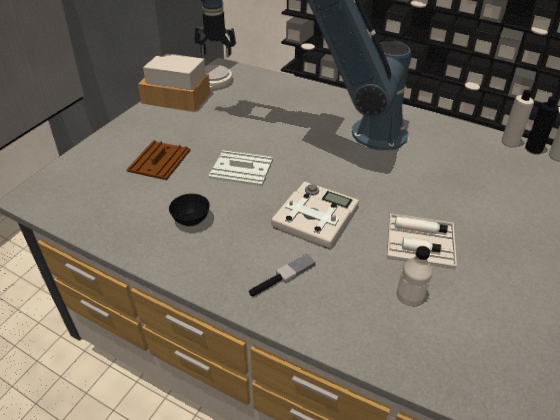

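The top view shows the scale at (250,231) with its key at (265,253), the tray at (155,247), an aluminium platter at (348,258) and a wooden look-alike at (428,227). The scene view agrees: aluminium (241,167), wood (158,158). The aluminium one is the one meant. I'll confirm it in an enlarged crop.

Run:
```python
import cv2, numpy as np
a=cv2.imread("pics/top0.png"); b=cv2.imread("pics/scene0.png")
f=lambda im,x,y,w,h,s:cv2.resize(im[y:y+h,x:x+w],None,fx=s,fy=s,interpolation=cv2.INTER_CUBIC)
# top crops: platter (305..395,220..295) scale(210..290,190..270) x4 ; tray
r1=np.hstack([f(a,310,220,80,75,5),f(a,210,195,80,75,5)])
r2=np.hstack([f(a,115,210,80,44*1+1,5)*0+0, f(a,115,210,80,45,5)*0]) 
r2=np.hstack([f(a,115,205,80,80,2.8),f(b,200,140,72,50,4.48),f(b,385,210,72,66,3.39)[:224,:244]])
h=224;w=max(r1.shape[1],r2.shape[1])
pad=lambda r:np.pad(r,((0,0),(0,800-r.shape[1]),(0,0))) if r.shape[1]<800 else r[:,:800]
print(r1.shape,r2.shape)
cv2.imwrite("pics/crop1.png",np.vstack([pad(r1),pad(r2)])[:600])
```

```text
(375, 800, 3) (224, 791, 3)
```

View pics/crop1.png

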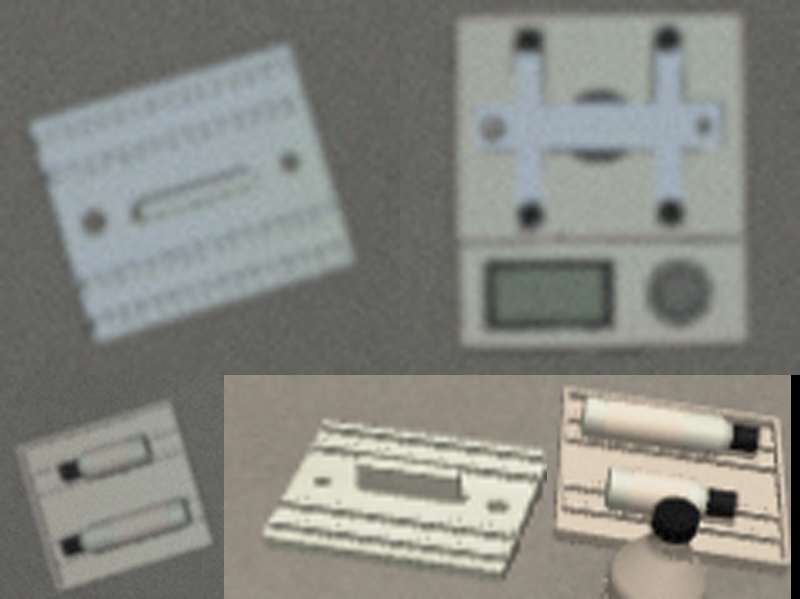

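The larger hole is at (94,221) in the crop's platter panel, on the left, so +y already roughly matches the scale. The lower canister in the tray is the long one (about 125 px against 90 px for the upper one). I'll compute rough poses and look at the wrist camera mount.

```bash
cat > h.py <<'E'
from station import sense, eyes, workorder, manip
import cv2, numpy as np
from scipy.spatial.transform import Rotation as R
def ray(p,uv,z):
    """pixel -> world point on plane z"""
    K=np.array([[p["fx"],0,p["cx"]],[0,p["fy"],p["cy"]],[0,0,1]])
    n=cv2.undistortPoints(np.array([[uv]],float),K,np.array(p["D"]))[0,0]
    M=cv2.Rodrigues(np.array(p["rvec"],float))[0]
    c=-M.T@np.array(p["tvec"]); d=M.T@np.array([n[0],n[1],1.])
    return c+d*(z-c[2])/d[2]
def proj(p,X):
    K=np.array([[p["fx"],0,p["cx"]],[0,p["fy"],p["cy"]],[0,0,1]])
    return cv2.projectPoints(np.array(X,float).reshape(-1,3),np.array(p["rvec"],float),np.array(p["tvec"],float),K,np.array(p["D"]))[0][:,0]
def go(pos,phi):
    """tool-frame shift (cm) and turn (deg) to TCP pos, tool down with tool x at phi deg (turn done after shift)"""
    s=sense(); T=R.from_quat(s["tool_rot"])
    d=T.inv().apply(np.array(pos)-s["tcp_pos"])*100
    f=np.radians(phi); G=R.from_matrix(np.array([[np.cos(f),np.sin(f),0],[np.sin(f),-np.cos(f),0],[0,0,-1]]).T)
    x=T.as_matrix()[:,0]
    print("d cm",d.round(2),"rotvec deg",np.degrees((T.inv()*G).as_rotvec()).round(2),"phi",np.degrees(np.arctan2(x[1],x[0])).round(2),"tcp",s["tcp_pos"].round(4),"t",round(s["t"],2),"F",s["force"].round(1),"gap",round(s["finger_gap"],3))
E
python3 - <<'E'
from h import *
p=eyes.camera_params("top")
c5=lambda u,v,x0,y0:((u+.5)/5-.5+x0,(v+.5)/5-.5+y0)
hr=ray(p,c5(94,221,310,220),.01);hd=ray(p,c5(290,162,310,220),.01)
pr=ray(p,c5(92,127,210,195),.063);pd=ray(p,c5(304,125,210,195),.06)
def ang(a,b): d=a-b; return np.degrees(np.arctan2(-d[0],d[1])),np.linalg.norm(d)
print("platter",(hr+hd)/2,ang(hr,hd)); print("scale",(pr+pd)/2,ang(pr,pd))
c=lambda u,v:((u+.5)/2.8-.5+115,(v+.5)/2.8-.5+205)
a=ray(p,c(63,170),.03);b=ray(p,c(188,137),.03); print("can",(a+b)/2,ang(a,b))
w=eyes.camera_params("wrist");M=cv2.Rodrigues(np.array(w["rvec"],float))[0]
s=sense();T=R.from_quat(s["tool_rot"]).as_matrix()
print("cam in tool",T.T@(-M.T@w["tvec"]-s["tcp_pos"]),(M@T).round(3),w["fx"],w["cx"],w["cy"])
m=(hr+hd)/2; go([m[0],m[1],.25],90+ang(hr,hd)[0])
E
```

```text
platter [ 0.43373311 -0.33908649  0.01      ] (np.float64(15.027798780816704), np.float64(0.1361036711211258))
scale [ 0.56568894 -0.01838648  0.0615    ] (np.float64(-0.8047807920173043), np.float64(0.1351584317099154))
can [0.44474645 0.2782795  0.03      ] (np.float64(13.436136045542675), np.float64(0.15077489383531364))
cam in tool [ 0.07868071  0.00052346 -0.07000472] [[-0.001  1.     0.001]
 [-0.953 -0.001 -0.303]
 [-0.303 -0.001  0.953]] 370.02622847788746 282.70743480745426 213.2406905614278
d cm [ 32.88 -18.3    5.35] rotvec deg [-7.000e-02 -1.000e-01 -8.974e+01] phi 15.28 tcp [ 0.1648 -0.6024  0.303 ] t 0.1 F [ 0.2 -0.4  0.1] gap 1.001
```

```bash
python3 -m inch '[{"dx":4.11,"dy":-2.29,"dz":0.67},{"dx":4.11,"dy":-2.29,"dz":0.67},{"dx":4.11,"dy":-2.29,"dz":0.67},{"dx":4.11,"dy":-2.29,"dz":0.67},{"dx":4.11,"dy":-2.29,"dz":0.67},{"dx":4.11,"dy":-2.29,"dz":0.67},{"dx":4.11,"dy":-2.29,"dz":0.67},{"dx":4.11,"dy":-2.29,"dz":0.67}]' 0.4 40; python3 -m inch '[{"wz":-10},{"wz":-10},{"wz":-10},{"wz":-10},{"wz":-10},{"wz":-10},{"wz":-10},{"wz":-10},{"wz":-9.7},{}]'
python3 - <<'E'
from h import *
go([.4337,-.3391,.25],105.03)
im=eyes.snapshot("wrist"); cv2.imwrite("pics/w1.png",im[:,:,::-1])
import pickle; pickle.dump(eyes.camera_params("wrist"),open("w1.pkl","wb"))
E
```

```text
d cm [ 32.88 -18.3    5.35] rotvec deg [-7.000e-02 -1.000e-01 -8.975e+01] phi 15.28 tcp [ 0.1648 -0.6024  0.303 ] t 0.1 F [ 0.2 -0.4  0.1] gap 1.001invalid input at $[0]: expected keys dx, dy, dz, wx, wy, wz
invalid input at $[0]: expected keys dx, dy, dz, wx, wy, wz
```

View pics/w1.png

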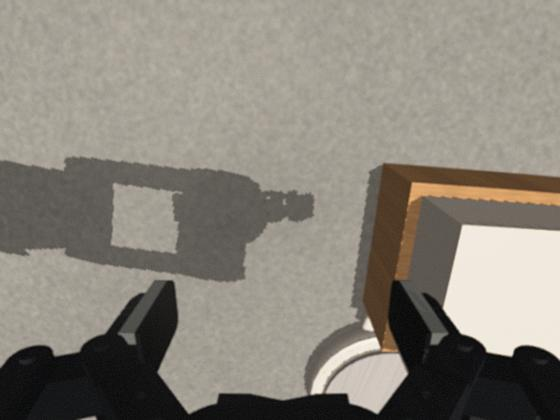

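The arm did not move, because every row needs all six keys. The picture shows only the start view, with the fingers at the bottom and a box at (470,260).

```bash
python3 -m inch '[{"dx":4.7,"dy":-2.6,"dz":0.76,"wx":0,"wy":0,"wz":0},{"dx":4.7,"dy":-2.6,"dz":0.76,"wx":0,"wy":0,"wz":0},{"dx":4.7,"dy":-2.6,"dz":0.76,"wx":0,"wy":0,"wz":0},{"dx":4.7,"dy":-2.6,"dz":0.76,"wx":0,"wy":0,"wz":0},{"dx":4.7,"dy":-2.6,"dz":0.76,"wx":0,"wy":0,"wz":0},{"dx":4.7,"dy":-2.6,"dz":0.76,"wx":0,"wy":0,"wz":0},{"dx":4.7,"dy":-2.6,"dz":0.76,"wx":0,"wy":0,"wz":0}]' 0.4 40; python3 -m inch '[{"dx":0,"dy":0,"dz":0,"wx":0,"wy":0,"wz":-10},{"dx":0,"dy":0,"dz":0,"wx":0,"wy":0,"wz":-10},{"dx":0,"dy":0,"dz":0,"wx":0,"wy":0,"wz":-10},{"dx":0,"dy":0,"dz":0,"wx":0,"wy":0,"wz":-10},{"dx":0,"dy":0,"dz":0,"wx":0,"wy":0,"wz":-10},{"dx":0,"dy":0,"dz":0,"wx":0,"wy":0,"wz":-10},{"dx":0,"dy":0,"dz":0,"wx":0,"wy":0,"wz":-10},{"dx":0,"dy":0,"dz":0,"wx":0,"wy":0,"wz":-10},{"dx":0,"dy":0,"dz":0,"wx":0,"wy":0,"wz":-9.7},{"dx":0,"dy":0,"dz":0,"wx":0,"wy":0,"wz":0}]'
python3 - <<'E'
from h import *
go([.4337,-.3391,.25],105.03)
im=eyes.snapshot("wrist"); cv2.imwrite("pics/w1.png",im[:,:,::-1])
import pickle; pickle.dump(eyes.camera_params("wrist"),open("w1.pkl","wb"))
E
```

```text
t: 1.02
tcp_pos: [0.4353, -0.3392, 0.2504]
tool_rot: [0.991, 0.133, 0.0, -0.0]
force: [0.3, -0.1, -0.1]
finger_gap: 0.404
gripper_force: 0.0
t: 2.28
tcp_pos: [0.4341, -0.3404, 0.2505]
tool_rot: [0.61, 0.793, 0.0, -0.0]
force: [-0.2, 0.4, -1.3]
finger_gap: 0.4
gripper_force: 0.0
d cm [ 0.14 -0.    0.05] rotvec deg [-0.01 -0.03 -0.16] phi 104.87 tcp [ 0.4341 -0.3404  0.2505] t 2.27 F [-0.2  0.4 -1.3] gap 0.4
```

View pics/w1.png

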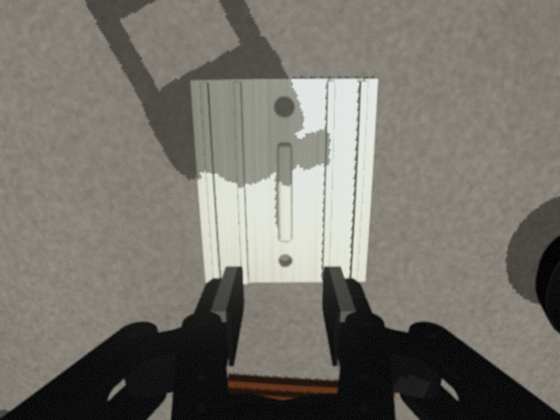

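The wrist view shows the aluminium platter. The large hole is at (284,106), the small one at (286,260), and the fin runs from (285,143) to (285,241).

Run:
```python
from h import *
import pickle
w=pickle.load(open("w1.pkl","rb")); g=cv2.cvtColor(cv2.imread("pics/w1.png"),cv2.COLOR_BGR2GRAY)
def blob(u,v,r):
    s=g[v-r:v+r+1,u-r:u+r+1]; t,m=cv2.threshold(s,0,255,cv2.THRESH_OTSU+cv2.THRESH_BINARY_INV)
    n,l,st,c=cv2.connectedComponentsWithStats(m); k=l[r,r]; return (c[k]+[u-r,v-r],st[k][4])
a,A=blob(284,106,14);b,B=blob(286,260,10);print(a,A,b,B)
for za in(.01,):
    hr=ray(w,a,za);hd=ray(w,b,za);d=hr-hd
    th=np.degrees(np.arctan2(-d[0],d[1]));m=(hr+hd)/2;print(m,th,np.linalg.norm(d))
t=[ray(w,(285.3,143),.036),ray(w,(285.3,241),.036)];print("fin",(t[0]+t[1])/2)
go([m[0],m[1],.088],90+th)
```

```text
[283.78901734 106.54624277] 346 [284.97709924 260.45801527] 131
[ 0.43636621 -0.33863038  0.01      ] 15.280321898533698 0.13635158386035276
fin [ 0.43648919 -0.33687661  0.036     ]
d cm [ 0.11  0.27 16.25] rotvec deg [-0.01 -0.03 -0.46] phi 104.82 tcp [ 0.4341 -0.3405  0.2505] t 2.33 F [0.2 0.2 0.9] gap 0.4
```

```bash
python3 -m inch '[{"dx":0.15,"dy":0.25,"dz":0,"wx":0,"wy":0,"wz":-0.46},{"dx":0,"dy":0,"dz":5,"wx":0,"wy":0,"wz":0},{"dx":0,"dy":0,"dz":5,"wx":0,"wy":0,"wz":0},{"dx":0,"dy":0,"dz":3.5,"wx":0,"wy":0,"wz":0},{"dx":0,"dy":0,"dz":2,"wx":0,"wy":0,"wz":0},{"dx":0,"dy":0,"dz":0.7,"wx":0,"wy":0,"wz":0},{"dx":0,"dy":0,"dz":0,"wx":0,"wy":0,"wz":0},{"dx":0,"dy":0,"dz":0,"wx":0,"wy":0,"wz":0}]'; python3 -m inch '[{"dx":0,"dy":0,"dz":0,"wx":0,"wy":0,"wz":0},{"dx":0,"dy":0,"dz":0,"wx":0,"wy":0,"wz":0},{"dx":0,"dy":0,"dz":0,"wx":0,"wy":0,"wz":0},{"dx":0,"dy":0,"dz":0,"wx":0,"wy":0,"wz":0},{"dx":0,"dy":0,"dz":0,"wx":0,"wy":0,"wz":0}]' 0 60
```

```text
t: 3.32
tcp_pos: [0.4367, -0.3389, 0.0897]
tool_rot: [0.606, 0.796, -0.0, 0.001]
force: [-0.8, -0.2, -0.5]
finger_gap: 0.4
gripper_force: 0.0
t: 3.95
tcp_pos: [0.4364, -0.3388, 0.0898]
tool_rot: [0.606, 0.796, -0.0, 0.001]
force: [-0.9, 1.0, 6.4]
finger_gap: 0.119
gripper_force: 61.6
```

```bash
python3 -m inch '[{"dx":0,"dy":0,"dz":-1,"wx":0,"wy":0,"wz":0},{"dx":0,"dy":0,"dz":-3,"wx":0,"wy":0,"wz":0},{"dx":0,"dy":0,"dz":-4,"wx":0,"wy":0,"wz":0},{"dx":0,"dy":0,"dz":-4,"wx":0,"wy":0,"wz":0},{"dx":0,"dy":0,"dz":-3,"wx":0,"wy":0,"wz":0},{"dx":0,"dy":0,"dz":-1,"wx":0,"wy":0,"wz":0}]'; python3 -m inch '[{"dx":1.6,"dy":0.26,"dz":0,"wx":0,"wy":0,"wz":0},{"dx":4,"dy":0.7,"dz":0,"wx":0,"wy":0,"wz":0},{"dx":5,"dy":0.9,"dz":0,"wx":0,"wy":0,"wz":0},{"dx":5,"dy":0.8,"dz":0,"wx":0,"wy":0,"wz":0},{"dx":5,"dy":0.9,"dz":0,"wx":0,"wy":0,"wz":0},{"dx":5,"dy":0.8,"dz":0,"wx":0,"wy":0,"wz":0},{"dx":4,"dy":0.7,"dz":0,"wx":0,"wy":0,"wz":0},{"dx":2,"dy":0.3,"dz":0,"wx":0,"wy":0,"wz":5},{"dx":0,"dy":0,"dz":0,"wx":0,"wy":0,"wz":7},{"dx":0,"dy":0,"dz":0,"wx":0,"wy":0,"wz":4}]'; python3 -m inch '[{"dx":0,"dy":0,"dz":0,"wx":0,"wy":0,"wz":0},{"dx":0,"dy":0,"dz":0,"wx":0,"wy":0,"wz":0}]'
python3 - <<'E'
from h import *
import pickle
go([.5657,-.0184,.25],89.2)
w=eyes.camera_params("wrist");im=eyes.snapshot("wrist"); cv2.imwrite("pics/w2.png",im[:,:,::-1])
pickle.dump(w,open("w2.pkl","wb"))
E
```

```text
t: 4.7
tcp_pos: [0.4365, -0.3386, 0.2505]
tool_rot: [0.606, 0.796, -0.0, 0.001]
force: [-0.4, -0.3, -4.7]
finger_gap: 0.122
gripper_force: 60.4
t: 5.95
tcp_pos: [0.4017, -0.0179, 0.2474]
tool_rot: [0.711, 0.703, -0.001, -0.002]
force: [-0.5, -0.4, -4.4]
finger_gap: 0.121
gripper_force: 60.2
t: 6.2
tcp_pos: [0.4028, -0.0191, 0.248]
tool_rot: [0.71, 0.704, -0.0, -0.001]
force: [-0.3, -0.4, -4.2]
finger_gap: 0.119
gripper_force: 60.2
d cm [ 0.21 16.29 -0.23] rotvec deg [-0.13 -0.05  0.31] phi 89.51 tcp [ 0.4028 -0.0191  0.248 ] t 6.2 F [-0.3 -0.4 -4.2] gap 0.119
```

View pics/w2.png

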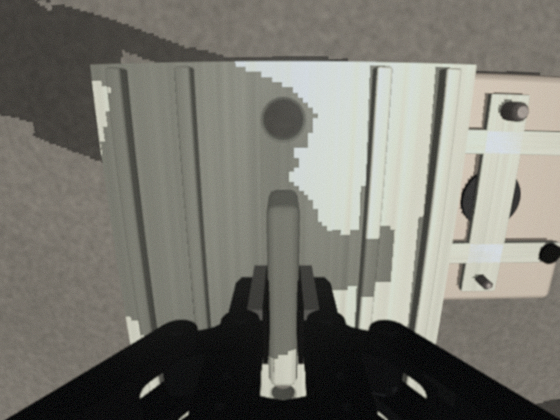

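The large hole is at (284,119) and the small one at (284,392), both over the held platter. The round pin is at about (517,112), the diamond pin at (485,282) and a pad at (549,253). I'll enlarge these.

Run:
```python
import cv2, numpy as np
b=cv2.imread("pics/w2.png"); a=cv2.imread("pics/top0.png")
f=lambda im,x,y,w,h,s:cv2.resize(im[y:y+h,x:x+w],None,fx=s,fy=s,interpolation=cv2.INTER_CUBIC)
r=np.hstack([f(b,495,88,40,40,7),f(b,465,264,40,40,7),f(b,250,385,34,20,7)[:, :238]if 0 else np.zeros((280,0,3),np.uint8)])
q=np.hstack([f(b,256,372,56,40,5),f(b,256,96,56,40,5)])
cv2.imwrite("pics/crop2.png",np.vstack([r,q[:,:560]]))
```

```text
(no output)
```

View pics/crop2.png

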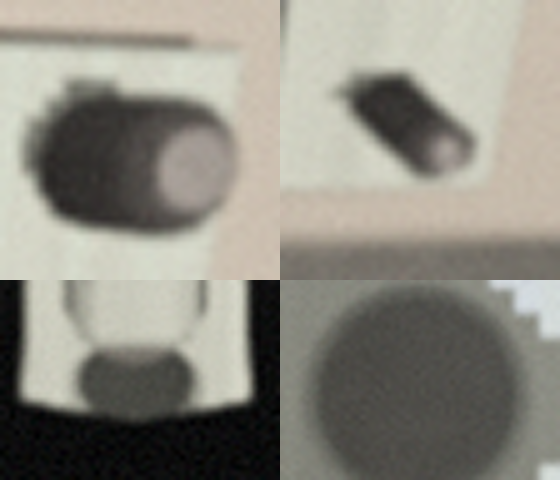

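Crop scale is 7 for the pins and 5 for the holes. The round pin tip is at (522.2,111.0), the diamond tip at (488.0,284.8) and the large hole centre at (283.2,117.2).

Run:
```python
from h import *
import pickle
w=pickle.load(open("w2.pkl","rb"))
pr=ray(w,(522.2,111.0),.063);pd=ray(w,(488.0,284.8),.060);d=pr-pd
th=np.degrees(np.arctan2(-d[0],d[1]));m=(pr+pd)/2;print("scale",m,th,np.linalg.norm(d[:2]))
s=sense();zt=s["tcp_pos"][2]-.0898+.010
h=ray(w,(283.2,117.2),zt); T=R.from_quat(s["tool_rot"])
print("hole in tool",T.inv().apply(h-s["tcp_pos"]))
# from w1: platter centre vs TCP at the grip (0.4364,-0.3388), phi
w1=pickle.load(open("w1.pkl","rb"));T1=R.from_quat([.606,.796,0,.001])
print("w1 hole in tool",T1.inv().apply(ray(w1,(283.8,106.5),.01)-[.4364,-.3388,.0898]),"centre",T1.inv().apply(np.array([.43637,-.33863,0])-[.4364,-.3388,.0898]))
g=cv2.cvtColor(cv2.imread("pics/w2.png"),cv2.COLOR_BGR2GRAY)
# fin direction in tool: edges of fin top 
th2=(s["tcp_pos"][2]-.0898+.036)
for v in (215,250):
    row=g[v,255:315].astype(int);print(v,row.tolist())
```

```text
scale [ 0.56849713 -0.01755346  0.0615    ] -0.7846312955619229 0.13507798023657272
hole in tool [0.06976776 0.00110712 0.07984323]
w1 hole in tool [0.06851128 0.00010995 0.07969132] centre [ 3.14692377e-04 -9.24165587e-05  8.97995670e-02]
215 [126, 130, 124, 130, 128, 133, 128, 124, 125, 126, 122, 110, 96, 98, 105, 108, 110, 117, 120, 118, 122, 119, 116, 121, 119, 123, 115, 119, 122, 119, 123, 119, 122, 117, 119, 122, 121, 119, 114, 112, 110, 108, 101, 94, 101, 116, 127, 128, 126, 128, 129, 131, 133, 134, 136, 133, 133, 135, 135, 133]
250 [121, 123, 124, 125, 128, 129, 124, 126, 126, 122, 121, 112, 96, 93, 98, 105, 104, 114, 115, 116, 118, 121, 115, 117, 115, 114, 115, 118, 116, 118, 116, 117, 114, 119, 117, 119, 115, 117, 111, 113, 106, 103, 95, 88, 107, 118, 122, 124, 124, 125, 126, 128, 128, 131, 129, 133, 131, 130, 130, 129]
```

```bash
python3 -m inch '[{"dx":0,"dy":1.5,"dz":0.5,"wx":0,"wy":0,"wz":0.3},{"dx":0,"dy":3,"dz":1.5,"wx":0,"wy":0,"wz":0},{"dx":0,"dy":4,"dz":2,"wx":0,"wy":0,"wz":0},{"dx":0,"dy":4,"dz":2,"wx":0,"wy":0,"wz":0},{"dx":0,"dy":3,"dz":1.5,"wx":0,"wy":0,"wz":0},{"dx":0,"dy":1,"dz":0.7,"wx":0,"wy":0,"wz":0},{"dx":0,"dy":0,"dz":0.2,"wx":0,"wy":0,"wz":0},{"dx":0,"dy":0,"dz":0,"wx":0,"wy":0,"wz":0}]'
python3 - <<'E'
from h import *
go([.5679,-.0186,.163],89.2)
E
```

```text
t: 7.25
tcp_pos: [0.5673, -0.0217, 0.1646]
tool_rot: [0.712, 0.702, -0.001, -0.001]
force: [-1.1, -0.9, -5.1]
finger_gap: 0.124
gripper_force: 60.2
d cm [0.31 0.06 0.16] rotvec deg [-0.14 -0.03 -0.06] phi 89.14 tcp [ 0.5673 -0.0217  0.1646] t 7.25 F [-1.1 -0.9 -5.1] gap 0.124
```

```bash
python3 -m inch '[{"dx":0.31,"dy":0.06,"dz":0.2,"wx":-0.14,"wy":0,"wz":0},{"dx":0,"dy":0,"dz":0,"wx":0,"wy":0,"wz":0},{"dx":0,"dy":0,"dz":0,"wx":0,"wy":0,"wz":0}]'
python3 - <<'E'
from h import *
go([.5679,-.0186,.152],89.2)
im=eyes.snapshot("scene"); top=eyes.snapshot("top")
f=lambda im,x,y,w,h,s:cv2.resize(im[y:y+h,x:x+w],None,fx=s,fy=s,interpolation=cv2.INTER_CUBIC)
cv2.imwrite("pics/s2.png",f(im[:,:,::-1],250,120,130,140,4.2))
E
```

```text
t: 7.62
tcp_pos: [0.5692, -0.0189, 0.1631]
tool_rot: [0.712, 0.702, 0.001, 0.001]
force: [-0.0, -0.3, -4.6]
finger_gap: 0.127
gripper_force: 60.3
d cm [ 0.02 -0.14  1.11] rotvec deg [ 0.17  0.01 -0.05] phi 89.15 tcp [ 0.5692 -0.0189  0.1631] t 7.62 F [-0.  -0.3 -4.6] gap 0.127
```

```bash
python3 -m inch '[{"dx":0,"dy":-0.06,"dz":0.4,"wx":0,"wy":0,"wz":0},{"dx":0,"dy":0,"dz":0.4,"wx":0,"wy":0,"wz":0},{"dx":0,"dy":0,"dz":0.2,"wx":0,"wy":0,"wz":0},{"dx":0,"dy":0,"dz":0,"wx":0,"wy":0,"wz":0}]'; for i in 1 2 3; do python3 - <<'E'
from h import *
import time
go([.5679,-.0186,.1388],89.2)
E
done; python3 -m inch '[{"dx":0,"dy":0,"dz":0.15,"wx":0,"wy":0,"wz":0},{"dx":0,"dy":0,"dz":0.15,"wx":0,"wy":0,"wz":0}]'; python3 -c "
from h import *
go([.5679,-.0186,.1388],89.2)"
```

```text
t: 8.22
tcp_pos: [0.5686, -0.0189, 0.1523]
tool_rot: [0.712, 0.702, 0.001, 0.001]
force: [0.0, -0.6, -4.5]
finger_gap: 0.122
gripper_force: 60.3
d cm [ 0.03 -0.07  1.35] rotvec deg [ 0.1  -0.01 -0.06] phi 89.14 tcp [ 0.5686 -0.0189  0.1523] t 8.22 F [ 0.  -0.6 -4.5] gap 0.122
d cm [ 0.03 -0.07  1.35] rotvec deg [ 0.1  -0.01 -0.06] phi 89.14 tcp [ 0.5686 -0.0189  0.1523] t 8.22 F [ 0.  -0.6 -4.5] gap 0.122
d cm [ 0.03 -0.07  1.35] rotvec deg [ 0.1  -0.01 -0.06] phi 89.14 tcp [ 0.5686 -0.0189  0.1523] t 8.22 F [ 0.  -0.6 -4.5] gap 0.122
t: 8.48
tcp_pos: [0.5689, -0.0189, 0.1497]
tool_rot: [0.712, 0.702, 0.001, 0.001]
force: [0.5, 0.9, -4.9]
finger_gap: 0.128
gripper_force: 60.3
d cm [ 0.03 -0.1   1.09] rotvec deg [ 0.16  0.   -0.05] phi 89.15 tcp [ 0.5689 -0.0189  0.1497] t 8.47 F [ 0.5  0.9 -4.9] gap 0.128
```

```bash
for i in 1; do python3 -m inch '[{"dx":0,"dy":-0.03,"dz":0.1,"wx":0,"wy":0,"wz":0},{"dx":0,"dy":0,"dz":0.1,"wx":0,"wy":0,"wz":0},{"dx":0,"dy":0,"dz":0,"wx":0,"wy":0,"wz":0}]'; done; python3 -c "
from h import *
go([.5679,-.0186,.1388],89.2);print(sense()['ft_torque'].round(2))"; python3 -m inch '[{"dx":0,"dy":0,"dz":0.1,"wx":0,"wy":0,"wz":0},{"dx":0,"dy":0,"dz":0,"wx":0,"wy":0,"wz":0}]';  python3 -c "
from h import *
go([.5679,-.0186,.1388],89.2);print(sense()['ft_torque'].round(2))"
```

```text
t: 8.85
tcp_pos: [0.5683, -0.0188, 0.1476]
tool_rot: [0.712, 0.702, 0.001, 0.001]
force: [-0.6, -0.1, -4.2]
finger_gap: 0.122
gripper_force: 60.2
d cm [ 0.02 -0.04  0.88] rotvec deg [ 0.11 -0.   -0.05] phi 89.15 tcp [ 0.5683 -0.0188  0.1476] t 8.85 F [-0.6 -0.1 -4.2] gap 0.122
[ 0.04  0.06 -0.01]
t: 9.1
tcp_pos: [0.5683, -0.0188, 0.1466]
tool_rot: [0.712, 0.702, 0.001, 0.001]
force: [-0.5, 0.5, -4.6]
finger_gap: 0.127
gripper_force: 60.2
d cm [ 0.02 -0.04  0.78] rotvec deg [ 0.11 -0.   -0.05] phi 89.15 tcp [ 0.5683 -0.0188  0.1466] t 9.1 F [-0.5  0.5 -4.6] gap 0.127
[-0.02  0.08  0.03]
```

```bash
python3 -m inch '[{"dx":0,"dy":0,"dz":0.1,"wx":0,"wy":0,"wz":0},{"dx":0,"dy":0,"dz":0.1,"wx":0,"wy":0,"wz":0},{"dx":0,"dy":0,"dz":0,"wx":0,"wy":0,"wz":0}]';  python3 -c "
from h import *
print(sense()['ft_torque'].round(2))"; python3 -m inch '[{"dx":0,"dy":0,"dz":0.1,"wx":0,"wy":0,"wz":0},{"dx":0,"dy":0,"dz":0.1,"wx":0,"wy":0,"wz":0},{"dx":0,"dy":0,"dz":0,"wx":0,"wy":0,"wz":0}]';  python3 -c "
from h import *
go([.5679,-.0186,.1388],89.2);print(sense()['ft_torque'].round(2))"
```

```text
t: 9.48
tcp_pos: [0.5683, -0.0188, 0.1446]
tool_rot: [0.712, 0.702, 0.001, 0.001]
force: [-0.9, -0.5, -4.2]
finger_gap: 0.125
gripper_force: 60.3
[0.03 0.17 0.05]
t: 9.85
tcp_pos: [0.5683, -0.0188, 0.1426]
tool_rot: [0.712, 0.702, 0.001, 0.001]
force: [-1.0, 0.5, -4.3]
finger_gap: 0.126
gripper_force: 60.3
d cm [ 0.02 -0.04  0.38] rotvec deg [ 0.11 -0.01 -0.05] phi 89.15 tcp [ 0.5683 -0.0188  0.1426] t 9.85 F [-1.   0.5 -4.3] gap 0.126
[-0.05  0.24  0.09]
```

```bash
python3 -m inch '[{"dx":0,"dy":-0.04,"dz":0.1,"wx":0,"wy":0,"wz":0},{"dx":0,"dy":0,"dz":0.1,"wx":0,"wy":0,"wz":0},{"dx":0,"dy":0,"dz":0,"wx":0,"wy":0,"wz":0}]';  python3 -c "
from h import *
print(sense()['ft_torque'].round(2))"; python3 -m inch '[{"dx":0,"dy":0,"dz":0.1,"wx":0,"wy":0,"wz":0},{"dx":0,"dy":0,"dz":0.05,"wx":0,"wy":0,"wz":0},{"dx":0,"dy":0,"dz":0,"wx":0,"wy":0,"wz":0}]';  python3 -c "
from h import *
go([.5679,-.0186,.1388],89.2);print(sense()['ft_torque'].round(2))"
```

```text
t: 10.22
tcp_pos: [0.5682, -0.0189, 0.1406]
tool_rot: [0.712, 0.702, 0.001, 0.001]
force: [-0.7, -0.2, -4.6]
finger_gap: 0.123
gripper_force: 60.3
[-0.03  0.16  0.07]
t: 10.6
tcp_pos: [0.5682, -0.0189, 0.1392]
tool_rot: [0.712, 0.702, 0.001, 0.001]
force: [-0.3, -1.0, -5.1]
finger_gap: 0.122
gripper_force: 60.3
d cm [ 0.03 -0.03  0.04] rotvec deg [ 0.15  0.   -0.06] phi 89.14 tcp [ 0.5682 -0.0189  0.1392] t 10.6 F [-0.3 -1.  -5.1] gap 0.122
[-0.02  0.08  0.06]
```

```bash
python3 -m inch '[{"dx":0,"dy":0,"dz":0.05,"wx":0,"wy":0,"wz":0},{"dx":0,"dy":0,"dz":0,"wx":0,"wy":0,"wz":0}]'; python3 -m inch '[{"dx":0,"dy":0,"dz":0.03,"wx":0,"wy":0,"wz":0},{"dx":0,"dy":0,"dz":0,"wx":0,"wy":0,"wz":0}]'|grep -E "pos|force"
```

```text
t: 10.85
tcp_pos: [0.5682, -0.0189, 0.1389]
tool_rot: [0.712, 0.702, 0.001, 0.001]
force: [-0.6, 0.5, -2.6]
finger_gap: 0.123
gripper_force: 60.5
tcp_pos: [0.5682, -0.0189, 0.1389]
force: [-1.4, 0.8, 2.0]
gripper_force: 61.1
```

It is seated: TCP z is at its expected home value and the pads now carry the weight. I'll release and rise.

```bash
python3 -m inch '[{"dx":0,"dy":0,"dz":0,"wx":0,"wy":0,"wz":0},{"dx":0,"dy":0,"dz":0,"wx":0,"wy":0,"wz":0},{"dx":0,"dy":0,"dz":0,"wx":0,"wy":0,"wz":0}]' 0.35; python3 -m inch '[{"dx":0,"dy":0,"dz":-0.5,"wx":0,"wy":0,"wz":0},{"dx":0,"dy":0,"dz":-2,"wx":0,"wy":0,"wz":0},{"dx":0,"dy":0,"dz":-4,"wx":0,"wy":0,"wz":0},{"dx":0,"dy":0,"dz":-5,"wx":0,"wy":0,"wz":0},{"dx":0,"dy":-4,"dz":0,"wx":0,"wy":0,"wz":0},{"dx":0,"dy":-4,"dz":0,"wx":0,"wy":0,"wz":0},{"dx":0,"dy":-2,"dz":0,"wx":0,"wy":0,"wz":0},{"dx":0,"dy":0,"dz":0,"wx":0,"wy":0,"wz":0},{"dx":0,"dy":0,"dz":0,"wx":0,"wy":0,"wz":0}]' 0
python3 - <<'E'
from h import *
import pickle
go([.4605,-.066,.13],89.2)
w=eyes.camera_params("wrist");im=eyes.snapshot("wrist"); cv2.imwrite("pics/w3.png",im[:,:,::-1])
pickle.dump(w,open("w3.pkl","wb"))
E
```

```text
t: 11.48
tcp_pos: [0.5685, -0.019, 0.1385]
tool_rot: [0.712, 0.702, 0.001, 0.001]
force: [-0.3, -0.0, 0.1]
finger_gap: 0.348
gripper_force: 0.0
t: 12.6
tcp_pos: [0.4692, -0.0177, 0.2534]
tool_rot: [0.712, 0.702, 0.002, 0.002]
force: [-0.1, 1.1, -3.8]
finger_gap: 0.117
gripper_force: 63.3
d cm [-4.84 -0.86 12.34] rotvec deg [ 0.28  0.03 -0.06] phi 89.14 tcp [ 0.4692 -0.0177  0.2534] t 12.6 F [-0.1  1.1 -3.8] gap 0.117
```

View pics/w3.png

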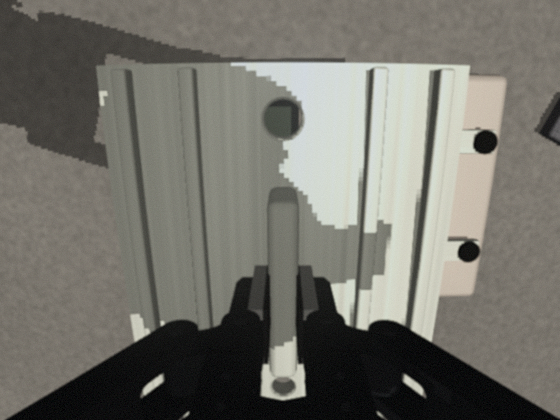

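The fingers re-closed on the fin at the start of that call, because OPENING takes effect at once, so the platter was lifted again. It is still held well: large hole (283,118), fin (284,190). It looks slightly farther from the camera than before. I'll measure the hold and lower it again the same way.

Run:
```python
from h import *
import pickle
s=sense();T=R.from_quat(s["tool_rot"])
def hole(f,wf,u,v,r=26):
    g=cv2.cvtColor(cv2.imread(f),cv2.COLOR_BGR2GRAY); c=g[v-r:v+r+1,u-r:u+r+1]
    m=(c<95).astype(np.uint8); n,l,st,ce=cv2.connectedComponentsWithStats(m); k=1+np.argmax(st[1:,4]); 
    return ce[k]+[u-r,v-r],st[k]
def edges(f,v):  # plate outline at row v
    g=cv2.imread(f).astype(int); return None
w=pickle.load(open("w3.pkl","rb")); w2=pickle.load(open("w2.pkl","rb"))
print(hole("pics/w2.png",0,284,118),hole("pics/w3.png",0,284,118))
# synthetic: project the plate's top far corners + hole for offsets h, platter centred under the tool
for h in (.0898,.0925,.095,.0975,.100):
    P=[T.apply([x,y,h-.010])+s["tcp_pos"] for x,y in ((.09,-.075),(.09,.075),(.068,0))]
    print(h,proj(eyes.camera_params("wrist"),P).round(1).tolist())
```

```text
(array([282.69326104, 118.72656855]), array([   5,    6,   40,   42, 1291], dtype=int32)) (array([281.76404494, 117.7139153 ]), array([   6,    6,   36,   40, 1157], dtype=int32))
0.0898 [[86.7, 66.1], [472.3, 65.5], [279.5, 121.2]]
0.0925 [[90.1, 66.6], [469.0, 66.0], [279.5, 120.8]]
0.095 [[93.1, 67.0], [466.1, 66.5], [279.6, 120.4]]
0.0975 [[96.0, 67.4], [463.2, 66.9], [279.6, 120.1]]
0.1 [[98.9, 67.8], [460.5, 67.3], [279.7, 119.7]]
```

```bash
python3 -m inch '[{"dx":0,"dy":1.5,"dz":1,"wx":0.15,"wy":0,"wz":0},{"dx":0,"dy":3.4,"dz":2,"wx":0,"wy":0,"wz":0},{"dx":0,"dy":3.4,"dz":2.5,"wx":0,"wy":0,"wz":0},{"dx":0,"dy":1.5,"dz":2,"wx":0,"wy":0,"wz":0},{"dx":0,"dy":0,"dz":1,"wx":0,"wy":0,"wz":0},{"dx":0,"dy":0,"dz":0,"wx":0,"wy":0,"wz":0},{"dx":0,"dy":0,"dz":0,"wx":0,"wy":0,"wz":0}]'; python3 -c "
from h import *
go([.5682,-.0189,.1442],89.14);print(sense()['ft_torque'].round(2))"
```

```text
t: 13.52
tcp_pos: [0.5655, -0.0188, 0.1685]
tool_rot: [0.712, 0.702, -0.0, -0.0]
force: [-0.5, 0.1, -4.8]
finger_gap: 0.12
gripper_force: 63.3
d cm [-0.01  0.27  2.43] rotvec deg [-0.01  0.    0.01] phi 89.15 tcp [ 0.5655 -0.0188  0.1685] t 13.53 F [-0.5  0.1 -4.8] gap 0.12
[-0.01 -0.01  0.02]
```

```bash
python3 -m inch '[{"dx":0,"dy":0.26,"dz":0.4,"wx":0,"wy":0,"wz":0},{"dx":0,"dy":0,"dz":0.4,"wx":0,"wy":0,"wz":0},{"dx":0,"dy":0,"dz":0.2,"wx":0,"wy":0,"wz":0},{"dx":0,"dy":0,"dz":0.15,"wx":0,"wy":0,"wz":0},{"dx":0,"dy":0,"dz":0,"wx":0,"wy":0,"wz":0}]'; python3 -c "
from h import *
go([.5682,-.0189,.1442],89.14);print(sense()['ft_torque'].round(2))";python3 -m inch '[{"dx":0,"dy":0,"dz":0.1,"wx":0,"wy":0,"wz":0},{"dx":0,"dy":0,"dz":0.1,"wx":0,"wy":0,"wz":0},{"dx":0,"dy":0,"dz":0,"wx":0,"wy":0,"wz":0}]'; python3 -c "
from h import *
go([.5682,-.0189,.1442],89.14);print(sense()['ft_torque'].round(2))"
```

```text
t: 14.15
tcp_pos: [0.5683, -0.0189, 0.1566]
tool_rot: [0.712, 0.702, -0.0, -0.0]
force: [0.2, -0.6, -3.9]
finger_gap: 0.117
gripper_force: 63.3
d cm [-0.   -0.01  1.24] rotvec deg [-0.03 -0.    0.01] phi 89.15 tcp [ 0.5683 -0.0189  0.1566] t 14.15 F [ 0.2 -0.6 -3.9] gap 0.117
[ 0.03  0.03 -0.  ]
t: 14.52
tcp_pos: [0.5684, -0.0189, 0.1546]
tool_rot: [0.712, 0.702, -0.0, -0.0]
force: [0.0, 0.1, -4.2]
finger_gap: 0.118
gripper_force: 63.3
d cm [-0.   -0.02  1.04] rotvec deg [-0.02 -0.    0.01] phi 89.15 tcp [ 0.5684 -0.0189  0.1546] t 14.53 F [ 0.   0.1 -4.2] gap 0.118
[-0.    0.02  0.  ]
```

```bash
python3 -m inch '[{"dx":0,"dy":0,"dz":0.1,"wx":0,"wy":0,"wz":0},{"dx":0,"dy":0,"dz":0.1,"wx":0,"wy":0,"wz":0},{"dx":0,"dy":0,"dz":0.1,"wx":0,"wy":0,"wz":0},{"dx":0,"dy":0,"dz":0,"wx":0,"wy":0,"wz":0}]'|grep -E "pos|force"; python3 -c "
from h import *
print(sense()['ft_torque'].round(2))";python3 -m inch '[{"dx":0,"dy":0,"dz":0.1,"wx":0,"wy":0,"wz":0},{"dx":0,"dy":0,"dz":0.1,"wx":0,"wy":0,"wz":0},{"dx":0,"dy":0,"dz":0,"wx":0,"wy":0,"wz":0}]'|grep -E "pos|force"; python3 -c "
from h import *
print(sense()['ft_torque'].round(2))"
```

```text
tcp_pos: [0.5684, -0.0189, 0.1516]
force: [-0.4, -1.1, -3.5]
gripper_force: 63.3
[ 0.01  0.05 -0.  ]
tcp_pos: [0.5684, -0.0189, 0.1496]
force: [0.3, -0.2, -3.9]
gripper_force: 63.3
[-0.04  0.06 -0.02]
```

```bash
python3 -m inch '[{"dx":0,"dy":0,"dz":0.1,"wx":0,"wy":0,"wz":0},{"dx":0,"dy":0,"dz":0.1,"wx":0,"wy":0,"wz":0},{"dx":0,"dy":0,"dz":0.1,"wx":0,"wy":0,"wz":0},{"dx":0,"dy":0,"dz":0,"wx":0,"wy":0,"wz":0}]'|grep -E "pos|force"; python3 -c "
from h import *
print(sense()['ft_torque'].round(2))";python3 -m inch '[{"dx":0,"dy":0,"dz":0.07,"wx":0,"wy":0,"wz":0},{"dx":0,"dy":0,"dz":0.05,"wx":0,"wy":0,"wz":0},{"dx":0,"dy":0,"dz":0,"wx":0,"wy":0,"wz":0}]'|grep -E "pos|force"; python3 -c "
from h import *
print(sense()['ft_torque'].round(2))"
```

```text
tcp_pos: [0.5684, -0.0189, 0.1466]
force: [-0.8, 1.0, -3.9]
gripper_force: 63.3
[0.02 0.1  0.01]
tcp_pos: [0.5684, -0.0189, 0.1455]
force: [-1.0, -0.7, -4.9]
gripper_force: 63.3
[0.05 0.11 0.  ]
```

```bash
for d in 1; do python3 -m inch '[{"dx":0,"dy":0,"dz":0.06,"wx":0,"wy":0,"wz":0},{"dx":0,"dy":0,"dz":0,"wx":0,"wy":0,"wz":0}]'|grep -E "pos|^force"; done; python3 -m inch '[{"dx":0,"dy":0,"dz":0.06,"wx":0,"wy":0,"wz":0},{"dx":0,"dy":0,"dz":0,"wx":0,"wy":0,"wz":0}]'|grep -E "pos|^force"
```

```text
tcp_pos: [0.5684, -0.0189, 0.1448]
force: [0.3, 0.5, -4.0]
tcp_pos: [0.5684, -0.0189, 0.1443]
force: [-0.3, -0.7, -4.2]
```

```bash
python3 -m inch '[{"dx":0,"dy":0,"dz":0.05,"wx":0,"wy":0,"wz":0},{"dx":0,"dy":0,"dz":0,"wx":0,"wy":0,"wz":0}]'|grep -E "pos|^force"
```

```text
tcp_pos: [0.5684, -0.0189, 0.1438]
force: [-0.3, -0.8, -3.9]
```

```bash
python3 -m inch '[{"dx":0,"dy":0,"dz":0.05,"wx":0,"wy":0,"wz":0},{"dx":0,"dy":0,"dz":0,"wx":0,"wy":0,"wz":0}]'|grep -E "pos|^force"; python3 -m inch '[{"dx":0,"dy":0,"dz":0.04,"wx":0,"wy":0,"wz":0},{"dx":0,"dy":0,"dz":0,"wx":0,"wy":0,"wz":0}]'|grep -E "pos|^force"
```

```text
tcp_pos: [0.5684, -0.0189, 0.1437]
force: [-2.0, -0.2, 1.5]
tcp_pos: [0.5684, -0.0189, 0.1437]
force: [-2.6, 0.9, 5.4]
```

```bash
python3 -m inch '[{"dx":0,"dy":0,"dz":0.04,"wx":0,"wy":0,"wz":0},{"dx":0,"dy":0,"dz":0,"wx":0,"wy":0,"wz":0}]'|grep -E "pos|^force"
```

```text
tcp_pos: [0.5684, -0.0188, 0.1437]
force: [-3.3, 1.0, 8.2]
```

```bash
python3 -m inch '[{"dx":0,"dy":0,"dz":0,"wx":0,"wy":0,"wz":0},{"dx":0,"dy":0,"dz":0,"wx":0,"wy":0,"wz":0},{"dx":0,"dy":0,"dz":0,"wx":0,"wy":0,"wz":0}]' 0.35; python3 -m inch '[{"dx":0,"dy":0,"dz":-0.5,"wx":0,"wy":0,"wz":0},{"dx":0,"dy":0,"dz":-2,"wx":0,"wy":0,"wz":0},{"dx":0,"dy":0,"dz":-3,"wx":0,"wy":0,"wz":0},{"dx":0,"dy":0,"dz":-2,"wx":0,"wy":0,"wz":0},{"dx":-1.5,"dy":-4,"dz":0,"wx":0,"wy":0,"wz":0},{"dx":-1.6,"dy":-4,"dz":0,"wx":0,"wy":0,"wz":0},{"dx":-1.6,"dy":-2.8,"dz":0,"wx":0,"wy":0,"wz":0},{"dx":0,"dy":0,"dz":0,"wx":0,"wy":0,"wz":0},{"dx":0,"dy":0,"dz":0,"wx":0,"wy":0,"wz":0}]'
python3 - <<'E'
from h import *
import pickle
go([.4598,-.0661,.13],89.2)
w=eyes.camera_params("wrist");im=eyes.snapshot("wrist"); cv2.imwrite("pics/w4.png",im[:,:,::-1])
pickle.dump(w,open("w4.pkl","wb"))
E
```

```text
t: 18.15
tcp_pos: [0.5688, -0.019, 0.1424]
tool_rot: [0.712, 0.702, 0.0, 0.0]
force: [0.9, 0.8, 0.6]
finger_gap: 0.351
gripper_force: 0.0
t: 19.27
tcp_pos: [0.461, -0.0646, 0.218]
tool_rot: [0.713, 0.702, 0.001, 0.001]
force: [-0.0, -0.3, -0.1]
finger_gap: 0.349
gripper_force: 0.0
d cm [-0.15 -0.14  8.8 ] rotvec deg [ 0.13  0.04 -0.08] phi 89.12 tcp [ 0.461  -0.0646  0.218 ] t 19.27 F [-0.  -0.3 -0.1] gap 0.349
```

View pics/w4.png

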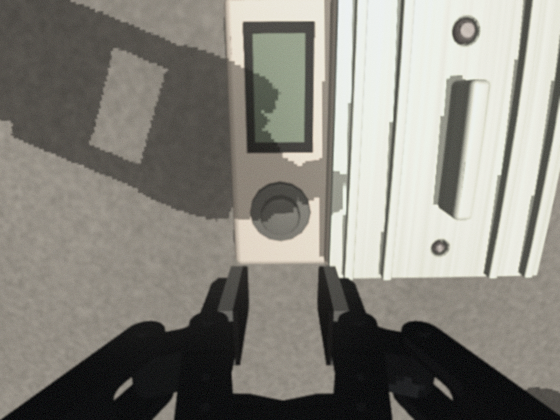

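The platter is empty and released. Both pins show in their holes at (466,30) and (440,247), and the key is at (281,212). Now the key: shut the fingers, come down on it, then press.

```bash
python3 - <<'E'
from h import *
import pickle
w=pickle.load(open("w4.pkl","rb")); print(ray(w,(280.5,212),.046))
for u,v,z in((466,30,.063),(440,247,.06)): print(ray(w,(u,v),z))
print(manip.tips_ahead)
E
python3 -m inch '[{"dx":-0.15,"dy":-0.12,"dz":2,"wx":0.13,"wy":0,"wz":0},{"dx":0,"dy":0,"dz":3.5,"wx":0,"wy":0,"wz":0},{"dx":0,"dy":0,"dz":2.5,"wx":0,"wy":0,"wz":0},{"dx":0,"dy":0,"dz":0.8,"wx":0,"wy":0,"wz":0},{"dx":0,"dy":0,"dz":0.3,"wx":0,"wy":0,"wz":0},{"dx":0,"dy":0,"dz":0,"wx":0,"wy":0,"wz":0},{"dx":0,"dy":0,"dz":0,"wx":0,"wy":0,"wz":0}]' 0 30; python3 -c "
from h import *
go([.4598,-.0661,.113],89.2)"
```

```text
[ 0.46110981 -0.06317925  0.046     ]
[0.56913175 0.04937279 0.063     ]
[ 0.56867534 -0.08542763  0.06      ]
0.0726
t: 20.2
tcp_pos: [0.4588, -0.0659, 0.1272]
tool_rot: [0.712, 0.702, -0.001, -0.0]
force: [-0.4, 0.2, 0.2]
finger_gap: -0.001
gripper_force: 0.0
d cm [-0.02  0.1   1.42] rotvec deg [-0.05  0.04 -0.04] phi 89.16 tcp [ 0.4588 -0.0659  0.1272] t 20.2 F [-0.4  0.2  0.2] gap -0.001
```

```bash
python3 -m inch '[{"dx":0.1,"dy":0.15,"dz":0.4,"wx":0,"wy":0,"wz":0},{"dx":0,"dy":0,"dz":0.4,"wx":0,"wy":0,"wz":0},{"dx":0,"dy":0,"dz":0.2,"wx":0,"wy":0,"wz":0},{"dx":0,"dy":0,"dz":0,"wx":0,"wy":0,"wz":0}]'|grep -E "pos|^force"; python3 -m inch '[{"dx":0,"dy":0,"dz":0.2,"wx":0,"wy":0,"wz":0},{"dx":0,"dy":0,"dz":0.1,"wx":0,"wy":0,"wz":0},{"dx":0,"dy":0,"dz":0,"wx":0,"wy":0,"wz":0}]'|grep -E "pos|^force"
```

```text
tcp_pos: [0.4601, -0.0648, 0.1165]
force: [1.1, 1.1, 2.0]
tcp_pos: [0.4601, -0.0648, 0.1136]
force: [1.4, 0.6, 4.3]
```

```bash
python3 -m inch '[{"dx":0,"dy":0,"dz":0.1,"wx":0,"wy":0,"wz":0},{"dx":0,"dy":0,"dz":0.05,"wx":0,"wy":0,"wz":0},{"dx":0,"dy":0,"dz":0.03,"wx":0,"wy":0,"wz":0},{"dx":0,"dy":0,"dz":0,"wx":0,"wy":0,"wz":0}]'|grep -E "pos|^force"
```

```text
tcp_pos: [0.4601, -0.0648, 0.1121]
force: [0.2, 0.9, 8.1]
```

The key bottomed at 8 N. Now to the tray.

```bash
python3 -m inch '[{"dx":0,"dy":0,"dz":-1,"wx":0,"wy":0,"wz":0},{"dx":0,"dy":0,"dz":-4,"wx":0,"wy":0,"wz":0},{"dx":0,"dy":0,"dz":-5,"wx":0,"wy":0,"wz":0},{"dx":4,"dy":-0.2,"dz":-1,"wx":0,"wy":0,"wz":0},{"dx":6,"dy":-0.3,"dz":0,"wx":0,"wy":0,"wz":0},{"dx":6,"dy":-0.3,"dz":0,"wx":0,"wy":0,"wz":0},{"dx":6,"dy":-0.3,"dz":0,"wx":0,"wy":0,"wz":0},{"dx":6,"dy":-0.3,"dz":0,"wx":0,"wy":0,"wz":0},{"dx":4.3,"dy":-0.2,"dz":0,"wx":0,"wy":0,"wz":0},{"dx":2,"dy":-0.2,"dz":0,"wx":0,"wy":0,"wz":0}]'|grep pos; python3 -m inch '[{"dx":0,"dy":0,"dz":0,"wx":0,"wy":0,"wz":-7},{"dx":0,"dy":0,"dz":0,"wx":0,"wy":0,"wz":-7.2},{"dx":0,"dy":0,"dz":0,"wx":0,"wy":0,"wz":0},{"dx":0,"dy":0,"dz":0,"wx":0,"wy":0,"wz":0}]' 0.6
python3 - <<'E'
from h import *
import pickle
go([.447,.278,.25],103.4)
w=eyes.camera_params("wrist");im=eyes.snapshot("wrist"); cv2.imwrite("pics/w5.png",im[:,:,::-1])
pickle.dump(w,open("w5.pkl","wb"))
E
```

```text
tcp_pos: [0.4459, 0.2804, 0.2215]
t: 23.32
tcp_pos: [0.4468, 0.2781, 0.2216]
tool_rot: [0.621, 0.784, -0.001, -0.001]
force: [0.4, -0.3, -0.3]
finger_gap: 0.602
gripper_force: 0.0
d cm [-0.02  0.   -2.84] rotvec deg [-0.2  -0.02 -0.16] phi 103.24 tcp [0.4468 0.2781 0.2216] t 23.32 F [ 0.4 -0.3 -0.3] gap 0.602
```

View pics/w5.png

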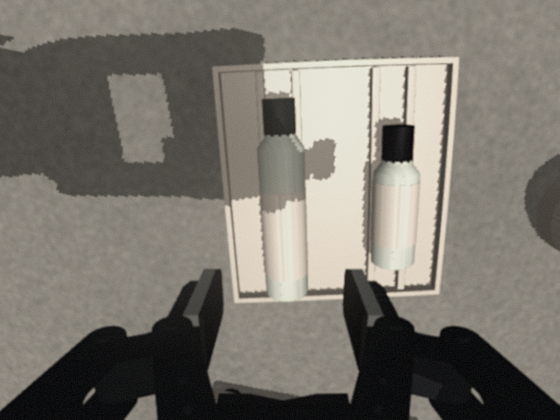

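The long canister is the left one: cap end (278,99), base end (287,298), body edges at columns 259 to 305 on row 170. The short one is on the right at (396,200).

Run:
```python
from h import *
import pickle
w=pickle.load(open("w5.pkl","rb"))
g=cv2.imread("pics/w5.png").astype(int)
a=ray(w,(281.8,170),.0257);b=ray(w,(286.8,280),.0257)
d=a-b;th=np.degrees(np.arctan2(-d[0],d[1]));u=d/np.linalg.norm(d)
e1=ray(w,(278,99),.032);e2=ray(w,(287,298),.041)
s1=(e1-b)@u;s2=(e2-b)@u;print("th",th,"len",s1-s2)
m=b+u*(s1+s2)/2;print(m,b+u*(s2+.075),b+u*(s1-.075))
# check by projecting model outline
X=lambda x,y,z:m+[np.cos(np.radians(th))*x-np.sin(np.radians(th))*y,np.sin(np.radians(th))*x+np.cos(np.radians(th))*y,z]
print(proj(w,[X(-.0165,.03,.004),X(.0165,.03,.004),X(-.0165,-.06,.004),X(.0165,-.06,.004),X(-.0115,.074,0),X(.0115,.074,0),X(0,-.075,.017)]).round(1).tolist())
go(m+[0,0,.054+.004],90+th)
t=m-u*.006;go(t+[0,0,.054+.004],90+th)
```

```text
th 15.720747970725528 len 0.14661523381231872
[0.44712782 0.28069178 0.0257    ] [0.44666927 0.28232086 0.0257    ] [0.44758637 0.27906271 0.0257    ]
[[258.2, 162.9], [304.5, 160.9], [265.6, 276.5], [307.5, 274.9], [261.9, 98.7], [295.2, 97.1], [287.4, 301.1]]
d cm [ 0.23  0.12 13.79] rotvec deg [-0.18 -0.03 -2.47] phi 103.26 tcp [0.447  0.2782 0.2216] t 23.38 F [0.1 0.2 0.2] gap 0.6
d cm [-0.36  0.14 13.79] rotvec deg [-0.18 -0.03 -2.47] phi 103.26 tcp [0.447  0.2782 0.2216] t 23.38 F [0.1 0.2 0.2] gap 0.6
```

```bash
python3 -m inch '[{"dx":-0.15,"dy":0.13,"dz":2,"wx":-0.18,"wy":0,"wz":-2.47},{"dx":0,"dy":0,"dz":5,"wx":0,"wy":0,"wz":0},{"dx":0,"dy":0,"dz":4,"wx":0,"wy":0,"wz":0},{"dx":0,"dy":0,"dz":2,"wx":0,"wy":0,"wz":0},{"dx":0,"dy":0,"dz":0.8,"wx":0,"wy":0,"wz":0},{"dx":0,"dy":0,"dz":0,"wx":0,"wy":0,"wz":0},{"dx":0,"dy":0,"dz":0,"wx":0,"wy":0,"wz":0}]'; python3 -c "
from h import *
go([.4476,.2772,.080],105.72)"
```

```text
t: 24.25
tcp_pos: [0.4494, 0.2776, 0.0847]
tool_rot: [0.603, 0.798, 0.001, 0.0]
force: [0.1, 1.3, 0.1]
finger_gap: 0.6
gripper_force: 0.0
d cm [ 0.01 -0.19  0.47] rotvec deg [ 0.15 -0.04  0.08] phi 105.8 tcp [0.4494 0.2776 0.0847] t 24.25 F [0.1 1.3 0.1] gap 0.6
```

```bash
python3 -m inch '[{"dx":0,"dy":-0.13,"dz":0.45,"wx":0.15,"wy":0,"wz":0},{"dx":0,"dy":0,"dz":0,"wx":0,"wy":0,"wz":0},{"dx":0,"dy":0,"dz":0,"wx":0,"wy":0,"wz":0}]'; python3 -m inch '[{"dx":0,"dy":0,"dz":0,"wx":0,"wy":0,"wz":0},{"dx":0,"dy":0,"dz":0,"wx":0,"wy":0,"wz":0},{"dx":0,"dy":0,"dz":0,"wx":0,"wy":0,"wz":0},{"dx":0,"dy":0,"dz":0,"wx":0,"wy":0,"wz":0}]' 0 30; python3 -c "
from h import *
go([.4482,.2768,.080],105.72)"
```

```text
t: 24.62
tcp_pos: [0.4476, 0.2771, 0.0794]
tool_rot: [0.603, 0.798, -0.0, -0.001]
force: [-0.3, 0.0, -0.4]
finger_gap: 0.598
gripper_force: 0.0
t: 25.12
tcp_pos: [0.4469, 0.2769, 0.0795]
tool_rot: [0.603, 0.798, -0.001, -0.001]
force: [-2.8, -1.1, 5.1]
finger_gap: 0.38
gripper_force: 29.6
d cm [-0.04  0.13 -0.05] rotvec deg [-0.19 -0.03  0.1 ] phi 105.82 tcp [0.4469 0.2769 0.0795] t 25.12 F [-2.8 -1.1  5.1] gap 0.38
```

```bash
python3 -m inch '[{"dx":0,"dy":0,"dz":-0.5,"wx":0,"wy":0,"wz":0},{"dx":0,"dy":0,"dz":-2,"wx":0,"wy":0,"wz":0},{"dx":0,"dy":0,"dz":-4,"wx":0,"wy":0,"wz":0},{"dx":0,"dy":0,"dz":-4,"wx":0,"wy":0,"wz":0},{"dx":0,"dy":0,"dz":-3,"wx":0,"wy":0,"wz":0},{"dx":0,"dy":0,"dz":-1,"wx":0,"wy":0,"wz":0}]' - 45; python3 -m inch '[{"dx":-1.5,"dy":0.4,"dz":0,"wx":0,"wy":0,"wz":0},{"dx":-4,"dy":1,"dz":0,"wx":0,"wy":0,"wz":0},{"dx":-5,"dy":1.2,"dz":0,"wx":0,"wy":0,"wz":0},{"dx":-5,"dy":1.2,"dz":0,"wx":0,"wy":0,"wz":0},{"dx":-5,"dy":1.2,"dz":0,"wx":0,"wy":0,"wz":0},{"dx":-5,"dy":1.3,"dz":0,"wx":0,"wy":0,"wz":0},{"dx":-5,"dy":1.3,"dz":0,"wx":0,"wy":0,"wz":0},{"dx":-3,"dy":0.8,"dz":0,"wx":0,"wy":0,"wz":5},{"dx":0,"dy":0,"dz":0,"wx":0,"wy":0,"wz":7},{"dx":0,"dy":0,"dz":0,"wx":0,"wy":0,"wz":4.5}]'; python3 -m inch '[{"dx":0,"dy":0,"dz":0,"wx":0,"wy":0,"wz":0},{"dx":0,"dy":0,"dz":0,"wx":0,"wy":0,"wz":0}]' |grep pos; python3 -c "
from h import *
go([.6186,-.0229,.1345],89.22)
cv2.imwrite('pics/w6.png',eyes.snapshot('wrist')[:,:,::-1])
import pickle; pickle.dump(eyes.camera_params('wrist'),open('w6.pkl','wb'))
g=cv2.cvtColor(cv2.imread('pics/w6.png'),cv2.COLOR_BGR2GRAY)
for v in (150,190,230): print(v,g[v,240:330:2].tolist())
for c in (276,282,288): print(c,g[0:140:4,c].tolist())"
```

```text
t: 25.88
tcp_pos: [0.4489, 0.2774, 0.2259]
tool_rot: [0.603, 0.798, 0.001, 0.0]
force: [0.3, -0.3, -2.2]
finger_gap: 0.378
gripper_force: 45.1
t: 27.12
tcp_pos: [0.6193, -0.0243, 0.2211]
tool_rot: [0.713, 0.701, -0.002, -0.002]
force: [-0.5, -0.7, -2.5]
finger_gap: 0.379
gripper_force: 45.1
tcp_pos: [0.6195, -0.0228, 0.2226]
d cm [-0.01 -0.06  8.81] rotvec deg [-0.23 -0.02  0.14] phi 89.36 tcp [ 0.6195 -0.0228  0.2226] t 27.38 F [-0.7 -0.1 -1.3] gap 0.374
150 [157, 157, 156, 154, 104, 39, 35, 31, 36, 35, 32, 34, 30, 33, 35, 36, 39, 35, 33, 28, 36, 37, 32, 31, 33, 39, 32, 39, 32, 35, 32, 33, 33, 36, 40, 32, 33, 34, 97, 239, 242, 188, 142, 147, 146]
190 [111, 99, 109, 111, 113, 119, 120, 125, 128, 129, 131, 132, 136, 137, 138, 144, 138, 139, 141, 137, 140, 142, 147, 147, 146, 145, 147, 146, 145, 140, 138, 161, 210, 208, 210, 202, 192, 189, 184, 174, 171, 151, 134, 134, 152]
230 [118, 119, 124, 126, 126, 130, 133, 132, 131, 134, 135, 138, 140, 141, 139, 141, 143, 144, 143, 147, 144, 142, 145, 147, 143, 146, 147, 150, 149, 143, 145, 143, 143, 142, 138, 135, 136, 139, 137, 132, 151, 196, 167, 170, 167]
276 [154, 151, 148, 147, 153, 154, 153, 150, 153, 149, 142, 149, 150, 153, 146, 151, 139, 230, 239, 236, 185, 184, 169, 161, 59, 46, 46, 39, 40, 39, 40, 38, 35, 34, 35]
282 [148, 151, 145, 152, 156, 157, 149, 144, 151, 151, 149, 148, 147, 152, 147, 133, 143, 231, 240, 240, 240, 238, 241, 241, 98, 43, 45, 47, 42, 38, 42, 40, 36, 35, 35]
288 [151, 154, 156, 153, 155, 152, 154, 150, 150, 150, 149, 141, 145, 150, 153, 153, 144, 228, 239, 238, 238, 240, 238, 240, 92, 45, 42, 43, 41, 41, 36, 41, 36, 34, 33]
```

Run:
```python
from h import *
import pickle
w=pickle.load(open("w6.pkl","rb"));s=sense();T=R.from_quat(s["tool_rot"])
for u,v,h in((282,96.5,.0423),(282,96.5,.0538)):
    print("cap end in tool",T.inv().apply(ray(w,(u,v),s["tcp_pos"][2]-h)-s["tcp_pos"]))
print("platter +y edge y",ray(w,(282,66.5),.059))
```

```text
cap end in tool [0.07744068 0.00103851 0.04232228]
cap end in tool [0.07744445 0.00102432 0.0538224 ]
platter +y edge y [0.62105301 0.0721918  0.059     ]
```

```bash
python3 -m inch '[{"dx":0.13,"dy":-0.06,"dz":1,"wx":-0.2,"wy":0,"wz":0.14},{"dx":0,"dy":0,"dz":2.5,"wx":0,"wy":0,"wz":0},{"dx":0,"dy":0,"dz":2.5,"wx":0,"wy":0,"wz":0},{"dx":0,"dy":0,"dz":1.2,"wx":0,"wy":0,"wz":0},{"dx":0,"dy":0,"dz":0.5,"wx":0,"wy":0,"wz":0},{"dx":0,"dy":0,"dz":0,"wx":0,"wy":0,"wz":0},{"dx":0,"dy":0,"dz":0,"wx":0,"wy":0,"wz":0}]'; python3 -c "
from h import *
go([.6186,-.0215,.1345],89.22);print(sense()['ft_torque'].round(2))"
```

```text
t: 28.3
tcp_pos: [0.6201, -0.0212, 0.1478]
tool_rot: [0.712, 0.702, 0.001, 0.001]
force: [-0.3, -0.2, -1.1]
finger_gap: 0.376
gripper_force: 45.1
d cm [-0.03 -0.15  1.33] rotvec deg [ 0.19  0.02 -0.04] phi 89.18 tcp [ 0.6201 -0.0212  0.1478] t 28.3 F [-0.3 -0.2 -1.1] gap 0.376
[ 0.04 -0.02 -0.01]
```

```bash
python3 -m inch '[{"dx":0,"dy":-0.1,"dz":0.4,"wx":0.1,"wy":0,"wz":0},{"dx":0,"dy":0,"dz":0.3,"wx":0,"wy":0,"wz":0},{"dx":0,"dy":0,"dz":0.2,"wx":0,"wy":0,"wz":0},{"dx":0,"dy":0,"dz":0,"wx":0,"wy":0,"wz":0}]'|grep -E "pos|^force"; python3 -m inch '[{"dx":0,"dy":0,"dz":0.1,"wx":0,"wy":0,"wz":0},{"dx":0,"dy":0,"dz":0.1,"wx":0,"wy":0,"wz":0},{"dx":0,"dy":0,"dz":0,"wx":0,"wy":0,"wz":0}]'|grep -E "pos|^force"; python3 -c "
from h import *
go([.6186,-.0215,.1345],89.22);print(sense()['ft_torque'].round(2))"
```

```text
tcp_pos: [0.6184, -0.0211, 0.1376]
force: [-0.9, -0.3, -2.3]
tcp_pos: [0.6185, -0.021, 0.1358]
force: [0.3, 0.7, -1.2]
d cm [-0.05  0.01  0.13] rotvec deg [-0.02 -0.01 -0.04] phi 89.18 tcp [ 0.6185 -0.021   0.1358] t 29.18 F [ 0.3  0.7 -1.2] gap 0.376
[-0.02 -0.01  0.01]
```

```bash
python3 -m inch '[{"dx":0,"dy":0,"dz":0.1,"wx":0,"wy":0,"wz":0},{"dx":0,"dy":0,"dz":0,"wx":0,"wy":0,"wz":0}]'|grep -E "pos|^force"; python3 -m inch '[{"dx":0,"dy":0,"dz":0.05,"wx":0,"wy":0,"wz":0},{"dx":0,"dy":0,"dz":0,"wx":0,"wy":0,"wz":0}]'|grep -E "pos|^force"; python3 -c "
from h import *
print(sense()['ft_torque'].round(2))"
```

```text
tcp_pos: [0.6185, -0.0211, 0.1349]
force: [-0.0, 0.6, -1.9]
tcp_pos: [0.6186, -0.0211, 0.1347]
force: [-1.2, -0.1, 1.4]
[-0.05  0.09 -0.03]
```

```bash
python3 -m inch '[{"dx":0,"dy":0,"dz":0.03,"wx":0,"wy":0,"wz":0},{"dx":0,"dy":0,"dz":0,"wx":0,"wy":0,"wz":0}]'|grep -E "pos|^force"; python3 -m inch '[{"dx":0,"dy":0,"dz":0,"wx":0,"wy":0,"wz":0},{"dx":0,"dy":0,"dz":0,"wx":0,"wy":0,"wz":0},{"dx":0,"dy":0,"dz":0,"wx":0,"wy":0,"wz":0}]' 0.42 20; python3 -m inch '[{"dx":0,"dy":0,"dz":0,"wx":0,"wy":0,"wz":0},{"dx":0,"dy":0,"dz":0,"wx":0,"wy":0,"wz":0}]' 0.55
```

```text
tcp_pos: [0.6186, -0.0211, 0.1347]
force: [-2.0, 0.5, 5.6]
t: 30.3
tcp_pos: [0.6185, -0.0211, 0.1338]
tool_rot: [0.712, 0.702, -0.0, -0.0]
force: [0.5, -0.3, -0.1]
finger_gap: 0.42
gripper_force: 0.0
t: 30.55
tcp_pos: [0.6185, -0.0211, 0.134]
tool_rot: [0.712, 0.702, -0.0, -0.0]
force: [-0.1, 0.9, 0.5]
finger_gap: 0.548
gripper_force: 0.0
```

```bash
python3 -m inch '[{"dx":0,"dy":0,"dz":-0.5,"wx":0,"wy":0,"wz":0},{"dx":0,"dy":0,"dz":-1.5,"wx":0,"wy":0,"wz":0},{"dx":0,"dy":0,"dz":-3,"wx":0,"wy":0,"wz":0},{"dx":0,"dy":0,"dz":-5,"wx":0,"wy":0,"wz":0},{"dx":0,"dy":0,"dz":-4,"wx":0,"wy":0,"wz":0},{"dx":0,"dy":0,"dz":0,"wx":0,"wy":0,"wz":0},{"dx":0,"dy":0,"dz":0,"wx":0,"wy":0,"wz":0}]'|grep -E "pos|^force|gap"
python3 - <<'E'
from h import *
w=eyes.camera_params("wrist");im=eyes.snapshot("wrist"); cv2.imwrite("pics/w7.png",im[:,:,::-1])
g=cv2.cvtColor(im,cv2.COLOR_RGB2GRAY)
th=np.radians(-.78)
X=lambda x,y,z:[.5686+np.cos(th)*x-np.sin(th)*y,-.0180+np.sin(th)*x+np.cos(th)*y,z]
a=.0807
print("model: body edges y=.02 / -.05, cap end, pin tips, platter far corners",proj(w,[X(.033,.02,a+.004),X(.067,.02,a+.004),X(.033,-.05,a+.004),X(.067,-.05,a+.004),X(.05,.075,a+.0115),X(.05,.06,a+.0115),X(0,.068,.063),X(0,-.068,.060),X(-.075,.09,.059),X(.075,.09,.059)]).round(1).tolist())
cap=(g<60).astype(np.uint8);cap[260:]=0
n,l,st,c=cv2.connectedComponentsWithStats(cap)
print([(st[i].tolist(),c[i].round(1).tolist()) for i in range(1,n) if st[i][4]>80])
k=im.astype(int)
u,v=proj(w,[X(.05,.02,a)])[0].astype(int);print(v,list(zip(range(u-45,u+45,3),g[v,u-45:u+45:3].tolist())))
for nm in("top",):
    t2=eyes.snapshot(nm);cv2.imwrite("pics/top7.png",t2[:,:,::-1])
a0=cv2.imread("pics/top0.png").astype(int);a1=cv2.imread("pics/top7.png").astype(int)
D=np.abs(a0-a1).max(2)
for nm,(x,y,r) in dict(bowl=(347,169,22),bottle=(139,184,16),brush=(241,153,20),short=(154,235,14),wood=(428,227,28)).items(): print(nm,D[y-r:y+r,x-r:x+r].mean().round(1))
E
```

```text
tcp_pos: [0.618, -0.021, 0.2745]
force: [-0.4, -0.6, -0.5]
finger_gap: 0.551
model: body edges y=.02 / -.05, cap end, pin tips, platter far corners [[257.9, 176.8], [305.5, 176.8], [259.9, 265.9], [303.9, 265.8], [281.5, 96.9], [281.5, 120.2], [213.8, 107.1], [223.4, 272.4], [113.4, 78.2], [315.7, 75.7]]
[([371, 89, 21, 40, 151], [380.9, 107.8]), ([268, 97, 31, 36, 1031], [282.9, 114.2]), ([68, 99, 59, 96, 1248], [93.8, 144.5]), ([479, 152, 81, 53, 1717], [520.5, 179.0])]
175 [(236, 144), (239, 149), (242, 145), (245, 145), (248, 144), (251, 149), (254, 140), (257, 149), (260, 118), (263, 109), (266, 117), (269, 121), (272, 126), (275, 132), (278, 136), (281, 136), (284, 138), (287, 139), (290, 141), (293, 136), (296, 125), (299, 125), (302, 114), (305, 107), (308, 144), (311, 145), (314, 144), (317, 147), (320, 143), (323, 139)]
bowl 8.0
bottle 8.4
brush 9.4
short 11.8
wood 7.9
```

```bash
python3 -c "
from h import *
print(sense()['t']); print(workorder.sign_off())"
```

```text
31.525
the job is handed in; nothing more can be done
None
```

The job is handed in at 31.5 s of the 64 s: the platter is home on both pins, zero was pressed fully (8 N), and the long canister lies within about 1 mm of centre on the rear rails; my one slip was that the fingers re-gripped the platter after its first seating, so I lifted and re-seated it before the key press.

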